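# Take the broad brush off its hook and stand it in the paint tin

### The job

In the umbrella painters' workshop, take the broadest of the three hanging brushes up and off its hook and stand it, bristles down, in the open empty paint tin; lower it until the bristles are down at the bottom before letting go, do not drop it in. Leave the other two brushes hanging, and leave the tin standing where it is.

Things in the scene. Friction and masses are not known exactly. Their poses are not given: they have to be found in the camera images.
- broad_brush_grip (a point): Where to hold the broad brush: centre of the slotted wooden loop ending its handle, pinched from above across y, a finger either side of the hook. Loop 38 mm wide (y), 12 thick (x); through slot 22 wide, 40 high; top end 30 mm above this point, bristle end 126 below. z up the handle; y across the brush. Face of the bar carrying the hooks: 30 mm behind (+x), its top 32 mm above this point.
- broad_brush: The broad flat brush, 156 mm long, light wooden handle, steel ferrule 75 x 17 mm, dark bristles 72 x 14 mm; 60 to 130 g. It hangs on any one of the stand's three hooks, the top of its slot resting on the hook. Origin at the middle of the bristle end (lower end); z up the handle, y across the width.
- stand: Wooden brush stand, fixed, origin under its middle. Bar 255 mm high at the top carries 3 steel hooks at y -110, 0, 110 mm: 7 mm round bars, level, pointing to the stand's -x (to the robot). Each hook's upturned end, 25 mm in front of the hanging brush, rises 12 mm: lift a brush 15 to 30 mm (slot allows 33), draw it 50 mm or more along the stand's -x, and it is free.
- open_tin: The open, empty blue paint tin, 110 mm across, 95 mm high, wall 3 mm, floor 4 mm thick, loose, about 0.7 kg. Origin at the centre of its underside. A blue tin of the same size with a steel lid stands nearby; it is not wanted.
- narrow_brush: The narrow flat brush (bristles 26 mm wide), same handle and length as the broad one; hangs on another hook and stays there. Origin at the middle of its bristle end.
- round_brush: The round brush (bristles 30 mm in diameter), same handle and length; hangs on another hook and stays there. Origin at the middle of its bristle end.
There are look-alikes about, which are no part of the job. Leave any purple look-alike of the broad_brush alone.

How it is judged (in metres and radians):
On the way, in this order (a step that is already met when the one before it is completed fails the run):
1. the broad brush is lifted off its hook and held clear of the stand (distance of broad_brush_grip from where it was at the start of the episode above 0.05 m and contact force between broad_brush and the fingers above 0.5 N and contact force between broad_brush and stand below 0.05 N), for 0.1 s.
2. still held, its bristle end is within 40 mm of the tin's underside, inside the tin (z of broad_brush in the frame of open_tin below 0.04 m and horizontal distance between broad_brush and open_tin below 0.055 m and contact force between broad_brush and the fingers above 0.5 N), for 0.1 s.
At the end, for the whole second after the job is handed in: Broad brush at rest in the open tin, bristle end down (within 40 mm of the tin's underside, 55 mm of its axis, leaning under 57 degrees); tin upright within 6 degrees and within 50 mm of its place; the narrow and round brushes hang within 40 mm of their places (z of broad_brush in the frame of open_tin below 0.04 m and horizontal distance between broad_brush and open_tin below 0.055 m and angle between broad_brush's own z axis and vertical below 1 rad and linear speed of broad_brush below 0.05 m/s and angle between open_tin's own z axis and vertical below 0.1 rad and distance of open_tin from where it was at the start of the episode below 0.05 m and distance of each of narrow_brush, round_brush from where it was at the start of the episode below 0.04 m); the robot touches nothing.
It also fails if it takes over 38 s, if anything falls off the work surface, if the arm or the gripper's body presses on something with over 40 N, if the wrist force passes 120 N, or if a joint passes its speed limit or range.

### The arm

A 6-joint arm with a two-finger parallel gripper is mounted at the origin on the work surface. World frame = base frame: x ahead of the robot, y to its left, z up, the work surface at z = 0. Lengths are in mm, angles in rad, forces in N, time in s.
With the tool pointing down it reaches from about 400 to 925 mm from the base axis. Payload 12.5 kg.
Tool frame: the origin (TCP) lies at the very end of the fingers, on their centre line; the grasp point (between the pads) lies 19 mm behind it; z points along the fingers, x is the direction in which the jaws open and shut, and the axes are right-handed (so a half turn about z gives the same grasp; the last joint's range is limited). The gripper opens to 95 mm and grips with 3 to 60 N. Pads are 20 mm wide; open, the fingers measure 119 mm over their backs; the gripper's body (75 mm by 180 mm) begins 59 mm behind the grasp point.
Start: joints at [1.176, 0.491, 1.559, -0, 1.092, -0.106], TCP at [177.984, 599.14, 214.661] pointing down, gripper open.
Joint ranges: [-3.1, 3.1], [-0.84, 2.19], [0.05, 2.79], [-1.13, 4.28], [0.06, 2.93], [-2.69, 2.69]. Speed limits (rad/s): [2.22, 2.22, 2.79, 3.14, 3.14, 3.14].

### API

Orientations are given as [roll, pitch, yaw] about the fixed x, y, z axes, in that order (R = Rz(yaw) Ry(pitch) Rx(roll)).
In Python, from cell import state, viewer, ticket, look_for, regions_of gives the robot as it stands.
- The arm moves only by the shell command python3 -m inch 'ROWS'. ROWS is JSON, a list of rows, each a list of 7 numbers: the turn, a rotation vector about the world's x, y, z in degrees, then the shift along the world's x, y, z in mm, then the opening, from -1 (shut) to 1 (fully open). In form: [[rx, ry, rz, tx, ty, tz, hand], ...]. A call has 1 to 10 rows; each row shifts and turns the commanded pose from where the row before left it; what a row does not reach is not made up. A row lasts 1/10 s, in which the tool goes at most 50 mm and 8.59 degrees, less where a joint would pass 70% of its speed; a pose out of reach is approached as far as the arm can. A call with a gripper value outside its range is refused whole. The fingers move at their own pace and stop on an object; the grip force is fixed at half the most. Time passes only in rows, so rows that do not move let the fingers close. It gives the time, the measured TCP pose, the force and the opening at its end, in the units of the state.
- state(): the state, without advancing time (a new reading comes with each control period).
- viewer.read_camera(name): name is "scene" or "side" or "wrist"; returns a dict with "color" (420x560x3 uint8, red, green, blue), "depth" (420x560 float32, mm along the optical axis (not along the pixel's ray), 0 where there is no reading), "fx", "fy", "cx", "cy" (pixels), "position" and "orientation" of the camera in the world. Camera axes: x right, y down, z forward; pixel columns grow to the right and rows downward; lengths in mm; the calibration is good to about 2 mm. A picture is of the moment at which its call begins.
- ticket.job_done(): hands the job in, once; it reports no verdict.
Trained networks look in the newest picture that a camera, given by its name, has taken for a name from the list of things; names that differ only in an ending like _2 or _b are one class to them, and where a whole thing is asked for, a point or a joint stands for the part that bears it (a point fixed in the world has none). Each returns a list of dicts, best first, with "score" (0 to 1); they miss things now and then, are a little off and sometimes report something else, mostly with a low value. They report only what shows in the picture. A call takes as long as a camera call. They do not tell look-alikes from the thing itself.
- look_for(name, camera): "box" ([left, top, right, bottom] as shares, 0 to 1, of the picture: columns of its width, rows of its height, round what is visible of it).
- regions_of(name, camera): "pixels" (420x560 bool, what is visible of it) and "box" ([left, top, right, bottom] as shares, 0 to 1, of the picture: columns of its width, rows of its height, round what is visible of it).
The state is a dict: "t": time; "joints": joint angles; "qvel": joint speeds; "tau": joint torques, N m; "eef_pos": TCP position; "tcp_rot": TCP orientation; "ft_force": force on the tool from outside, world axes, zero at the start; "moment": the same for the moment, N m; "opening": opening from 0.0 (shut) to 1.0 (fully open).
Only numpy, scipy, OpenCV 4.12 (cv2) and the standard library are available. Lean on these libraries where they do the work, as an engineer would, in place of code of your own. Each camera call takes 0.05 s, during which the arm holds its last target. There are 200 camera calls.

## Working session

There is one attempt and no reset: what is moved stays moved. The work goes in short steps, Python scripts to look and compute and a shell command to move; the robot and the scene stay as the last step left them, time stands still between calls to the robot, and variables do not carry over. Pictures are saved under pics/ and viewed, on a budget of 10 in all, crops included, one or two more only if the job needs it, and the job is handed in when it is done.

```bash
ls; mkdir -p pics; cat > h.py <<'E'
import numpy as np, cv2
from scipy.spatial.transform import Rotation as R
from cell import state, viewer, ticket, look_for, regions_of
def cam(n): return viewer.read_camera(n)
def pts(c,mask):
    v,u=np.nonzero(mask&(c["depth"]>0)); d=c["depth"][v,u]
    p=np.stack([(u-c["cx"])/c["fx"]*d,(v-c["cy"])/c["fy"]*d,d],1)
    o=np.array(c["orientation"],float)
    M=o if o.shape==(3,3) else (R.from_euler('xyz',o).as_matrix() if o.size==3 else R.from_quat(o).as_matrix())
    return p@M.T+np.array(c["position"])
def save(c,f): cv2.imwrite(f,c["color"][:,:,::-1])
def summ(p): return np.percentile(p,[2,50,98],axis=0).round(0).tolist()
E
python3 - <<'E'
from h import *
ims=[]
for n in("scene","side"):
    c=cam(n); save(c,f"pics/{n}0.png"); print(n,c["position"],c["orientation"])
    for t in("broad_brush","open_tin","narrow_brush","round_brush","stand"):
        for r in regions_of(t,n)[:4]:
            p=pts(c,r["pixels"]); print(t,round(r["score"],2),(np.array(r["box"])*[560,420,560,420]).round(),len(p),summ(p) if len(p) else 0, c["color"][r["pixels"]].mean(0).round())
print(state())
E
```

```text
pics
scene [889.80946715 -29.21194557 660.30999113] [-2.46853169  0.01687584  1.3778115 ]
broad_brush 0.84 [235. 262. 287. 327.] 962 [[564.0, -50.0, 1.0], [651.0, -17.0, 221.0], [666.0, 10.0, 255.0]] [125.  98.  64.]
broad_brush 0.83 [143. 152. 174. 223.] 932 [[285.0, -193.0, 5.0], [329.0, -180.0, 70.0], [354.0, -172.0, 157.0]] [73. 33. 98.]
broad_brush 0.73 [275. 139. 320. 192.] 1341 [[194.0, 76.0, 0.0], [327.0, 110.0, 63.0], [344.0, 144.0, 157.0]] [ 90.  42. 116.]
broad_brush 0.64 [415. 279. 474. 332.] 1852 [[646.0, 233.0, 0.0], [687.0, 267.0, 70.0], [701.0, 334.0, 157.0]] [ 94.  43. 123.]
open_tin 0.94 [311. 192. 376. 263.] 3600 [[420.0, 113.0, 3.0], [460.0, 170.0, 52.0], [528.0, 220.0, 96.0]] [ 34.  66. 109.]
narrow_brush 0.58 [324. 275. 363. 334.] 776 [[678.0, 64.0, 99.0], [691.0, 81.0, 242.0], [700.0, 99.0, 255.0]] [155. 123.  81.]
narrow_brush 0.29 [157. 245. 201. 312.] 824 [[599.0, -138.0, 104.0], [612.0, -118.0, 232.0], [621.0, -102.0, 255.0]] [136. 107.  71.]
round_brush 0.97 [156. 246. 201. 312.] 764 [[597.0, -139.0, 106.0], [611.0, -119.0, 237.0], [621.0, -102.0, 255.0]] 
[... 1530 characters left out ...]
, 92.0, 193.0], [755.0, 105.0, 255.0]] [91. 71. 49.]
{'t': 0.6, 'joints': array([ 1.17639570e+00,  4.90861440e-01,  1.55890854e+00, -4.46437748e-06,
        1.09171336e+00, -1.05589830e-01]), 'qvel': array([ 0.00115266,  0.00029379,  0.00014501, -0.00025472, -0.00136092,
        0.00109531]), 'tau': array([-8.46754101e-04, -6.12218070e+01, -2.58348548e+01,  6.91756303e-02,
        4.47862025e-02, -4.27650286e-05]), 'eef_pos': array([177.98435152, 599.13065161, 214.6819635 ]), 'tcp_rot': array([ 3.14157719e+00, -1.08290364e-04,  1.28198759e+00]), 'ft_force': array([ 0.69924747, -0.55817996, -0.06900938]), 'moment': array([ 0.02720929, -0.00936576,  0.04478121]), 'opening': 1.0002553005003079}
```

View pics/scene0.png

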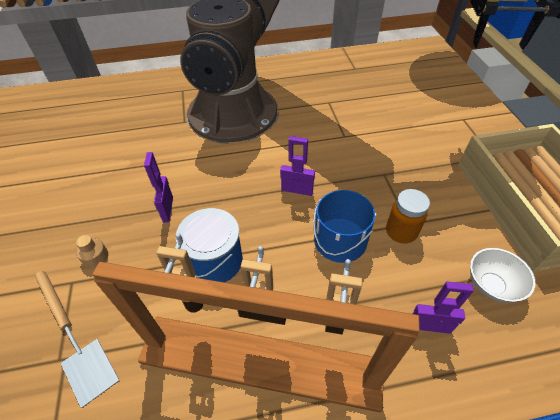

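View pics/side0.png

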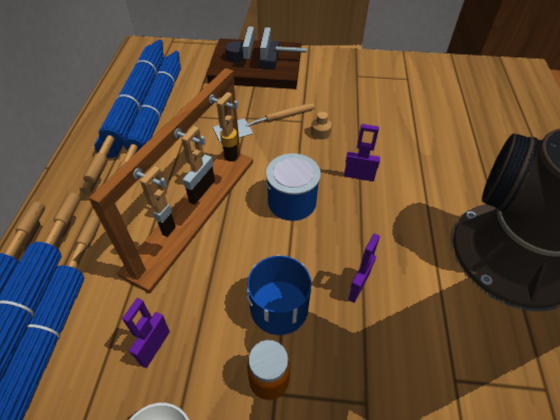

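The broad brush hangs on the middle hook (scene ≈ (257,280)). The open tin is at (344,225), and the lidded tin at (210,245) is not wanted. Next I measure more precisely.

```bash
python3 - <<'E'
from h import *
for n in("scene","side"):
    c=cam(n)
    for t in("broad_brush","narrow_brush","round_brush"):
        r=regions_of(t,n)[0]; p=pts(c,r["pixels"])
        if t=="round_brush" or 1:
            q=p[(p[:,2]>205)&(p[:,2]<262)]
            print(n,t,len(q),q.mean(0).round(1),summ(q)[2])
        if t=="broad_brush":
            a=p[(p[:,2]>215)&(p[:,2]<262)]; m=np.median(a,0); a=a[np.linalg.norm(a-m,axis=1)<40]
            print("loop rect",cv2.minAreaRect(a[:,:2].astype(np.float32)), a[:,2].max())
            a=p[(p[:,2]>95)&(p[:,2]<165)&(np.linalg.norm(p[:,:2]-m[:2],axis=1)<60)]
            print("bristle rect",len(a),cv2.minAreaRect(a[:,:2].astype(np.float32)), a[:,2].min())
    for r in regions_of("open_tin",n)[:1]:
        p=pts(c,r["pixels"]); a=p[(p[:,2]>90)&(p[:,2]<100)]
        print(n,"tin",cv2.minEnclosingCircle(a[:,:2].astype(np.float32)),cv2.fitEllipse(a[:,:2].astype(np.float32)))
    # bar top
    v=np.ones(c["depth"].shape,bool); p=pts(c,v)
    a=p[(abs(p[:,2]-256)<5)&(p[:,0]>560)&(abs(p[:,1])<250)]; print("bar",len(a),cv2.minAreaRect(a[:,:2].astype(np.float32)))
E
```

```text
scene broad_brush 1 [748.2 147.3 255.8] [748.0, 147.0, 256.0]
loop rect ((748.1992797851562, 147.26869201660156), (0.0, 0.0), 0.0) 255.78933742584104Traceback (most recent call last):
  File "<stdin>", line 13, in <module>
    return umr_minimum(a, axis, None, out, keepdims, initial, where)
ValueError: zero-size array to reduction operation minimum which has no identity
```

```bash
cat > m.py <<'E'
from h import *
for n in("scene","side"):
    c=cam(n)
    for t,m in(("broad_brush",(650,-15)),("narrow_brush",(690,88)),("round_brush",(608,-116))):
        for r in regions_of(t,n):
            p=pts(c,r["pixels"]); p=p[np.linalg.norm(p[:,:2]-m,axis=1)<60]
            a=p[(p[:,2]>225)&(p[:,2]<262)]
            if len(a)<100: continue
            rc=cv2.minAreaRect(a[:,:2].astype(np.float32))
            print(n,t,len(a),a.mean(0).round(1),np.round(rc[0],1),np.round(rc[1],1),round(rc[2],1),a[:,2].max().round(1))
            b=p[(p[:,2]>95)&(p[:,2]<165)]
            if len(b)>50: rc=cv2.minAreaRect(b[:,:2].astype(np.float32));print("   low",len(b),np.round(rc[0],1),np.round(rc[1],1),round(rc[2],1),b[:,2].min().round(1))
            break
    for r in regions_of("open_tin",n):
        p=pts(c,r["pixels"]); a=p[(p[:,2]>91)&(p[:,2]<100)]
        if abs(np.median(p[:,0])-470)<40: print("tin",cv2.minEnclosingCircle(a[:,:2].astype(np.float32)),cv2.fitEllipse(a[:,:2].astype(np.float32)))
    p=pts(c,np.ones(c["depth"].shape,bool))
    a=p[(abs(p[:,2]-255)<4)&(p[:,0]>560)&(abs(p[:,1])<250)]; print("bar",len(a),cv2.minAreaRect(a[:,:2].astype(np.float32)))
E
python3 m.py
```

```text
scene broad_brush 446 [650.2 -19.5 248. ] [648.1 -18.9] [38.1 12.7] 67.6 256.1
   low 274 [654.  -20.9] [71.4  6.8] 72.7 96.9
scene narrow_brush 450 [691.1  81.6 248.6] [689.1  82.4] [37.  12.1] 67.7 256.4
   low 98 [693.9  81.2] [24.3  1.9] 67.2 98.1
scene round_brush 466 [ 609.6 -119.3  246.9] [ 607.3 -120.5] [37.7 12.6] 66.9 256.3
   low 160 [ 618.3 -119.3] [ 8.1 24.4] 8.6 98.3
tin ((474.5860595703125, 167.94129943847656), 56.22303771972656) ((474.00189208984375, 167.70750427246094), (106.02874755859375, 107.10174560546875), 179.92276000976562)
bar 6514 ((658.3528442382812, -22.971755981445312), (385.8554992675781, 78.6920394897461), 67.9232177734375)
side broad_brush 263 [647.4 -11.2 246.3] [651.9 -17.3] [38.4 23.4] 66.3 255.7
   low 702 [643.7 -14. ] [76.2 17.3] 61.6 97.0
side round_brush 194 [ 606.7 -111.6  246.2] [ 605.6 -117.1] [40.3 11.7] 67.1 255.4
   low 327 [ 606.4 -110.5] [23.4 32.5] 85.9 96.5
tin ((472.9283752441406, 171.18527221679688), 56.08559799194336) ((473.37921142578125, 171.69505310058594), (106.54385375976562, 106.72489166259766), 167.275146484375)
bar 2360 ((658.0093383789062, -20.104766845703125), (385.5337829589844, 79.23944091796875), 67.9772720336914)
```

```bash
python3 -m inch '[[0,0,0,0,0,33,1],[0,0,0,0,0,33,1],[0,0,0,0,0,33,1]]' && python3 -m inch '[[0,0,-0.29,23.5,-30.8,0,1],[0,0,-0.29,23.5,-30.8,0,1],[0,0,-0.29,23.5,-30.8,0,1],[0,0,-0.29,23.5,-30.8,0,1],[0,0,-0.29,23.5,-30.8,0,1],[0,0,-0.29,23.5,-30.8,0,1],[0,0,-0.29,23.5,-30.8,0,1],[0,0,-0.29,23.5,-30.8,0,1],[0,0,-0.29,23.5,-30.8,0,1],[0,0,-0.29,23.5,-30.8,0,1]]' && python3 -m inch '[[0,0,-0.29,23.5,-30.8,0,1],[0,0,-0.29,23.5,-30.8,0,1],[0,0,-0.29,23.5,-30.8,0,1],[0,0,-0.29,23.5,-30.8,0,1],[0,0,-0.29,23.5,-30.8,0,1],[0,0,-0.29,23.5,-30.8,0,1],[0,0,-0.29,23.5,-30.8,0,1],[0,0,-0.29,23.5,-30.8,0,1],[0,0,-0.29,23.5,-30.8,0,1],[0,0,0,0,0,0,1]]'
```

```text
t: 1.5
eef_pos: [177.9, 599.0, 314.8]
tcp_rot: [-3.142, 0.0, 1.282]
ft_force: [0.4, 0.7, 0.9]
opening: 1.001
t: 2.5
eef_pos: [413.7, 289.8, 313.9]
tcp_rot: [3.141, -0.0, 1.231]
ft_force: [-0.1, -0.1, 0.3]
opening: 0.998
t: 3.5
eef_pos: [626.4, 10.5, 312.7]
tcp_rot: [-3.141, 0.001, 1.182]
ft_force: [-0.0, 0.7, -0.7]
opening: 1.0
```

```bash
python3 -m inch '[[0,0,0,11,-14,0,1],[0,0,0,11,-14,0,1],[0,0,0,0,0,0,1]]'; python3 - <<'E'
from h import *
c=cam("wrist"); save(c,"pics/w1.png"); print(c["position"],c["orientation"],state()["eef_pos"])
for t in ("broad_brush","narrow_brush","round_brush"):
  for r in regions_of(t,"wrist"):
    p=pts(c,r["pixels"]); a=p[(p[:,2]>238)&(p[:,2]<262)]
    if len(a)>50:
        rc=cv2.minAreaRect(a[:,:2].astype(np.float32)); print(t,r["score"],len(a),np.round(rc[0],1),np.round(rc[1],1),round(rc[2],1),np.percentile(a[:,2],[50,98]))
E
```

```text
t: 3.8
eef_pos: [647.5, -15.4, 313.4]
tcp_rot: [3.141, 0.0, 1.185]
ft_force: [-0.9, 0.2, -1.4]
opening: 0.995
[570.93505564  15.75745872 482.14143531] [ 2.84726865e+00 -8.34306458e-05  1.18467333e+00] [646.87015535 -14.55949998 313.41297652]
broad_brush 0.93 891 [640.3 -14.7] [36.  26.8] 69.2 [251.81585404 253.38131115]
narrow_brush 0.96 979 [687.7  84.5] [38.7 12. ] 68.9 [251.7699014  253.33539776]
round_brush 0.85 928 [ 606.  -118.6] [37.9 11.9] 67.9 [251.78317808 253.41778579]
```

View pics/w1.png

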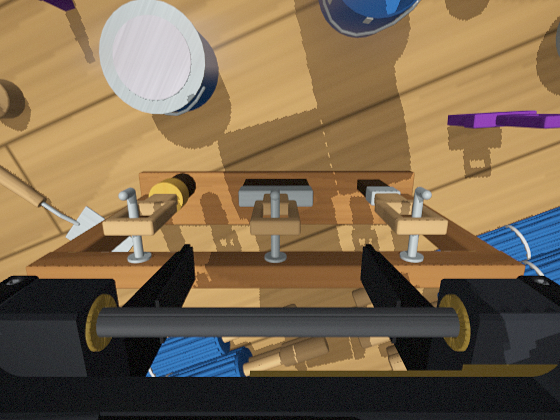

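The picture shows the loop at (275,215) with the hook through it, centred between the fingers (columns 190 and 365). The midpoint of the two neighbouring loops gives the grip point at (647,-17,223). I'll lower onto it and close.

```bash
python3 -m inch '[[0,0,0,0,-2,-18,1],[0,0,0,0,0,-18,1],[0,0,0,0,0,-18,1],[0,0,0,0,0,-18,1],[0,0,0,0,0,-18,1],[0,0,0,0,0,-18,1],[0,0,0,0,0,0,1],[0,0,0,0,0,0,1]]' && python3 -m inch '[[0,0,0,0,0,0,-1],[0,0,0,0,0,0,-1],[0,0,0,0,0,0,-1],[0,0,0,0,0,0,-1],[0,0,0,0,0,0,-1],[0,0,0,0,0,0,-1],[0,0,0,0,0,0,-1],[0,0,0,0,0,0,-1],[0,0,0,0,0,0,-1],[0,0,0,0,0,0,-1]]'
```

```text
t: 4.8
eef_pos: [646.5, -15.6, 206.3]
tcp_rot: [3.141, -0.0, 1.186]
ft_force: [0.8, 0.0, 0.6]
opening: 0.999
t: 5.8
eef_pos: [646.4, -16.1, 205.6]
tcp_rot: [-3.141, -0.0, 1.186]
ft_force: [0.1, -0.2, -0.5]
opening: 0.403
```

Opening 0.403 × 95 = 38 mm, which matches the loop, so I have it. Next: lift 22 mm, then draw it 80 mm along the stand's -x.

```bash
python3 -m inch '[[0,0,0,0,0,6,-1],[0,0,0,0,0,6,-1],[0,0,0,0,0,6,-1],[0,0,0,0,0,5,-1],[0,0,0,0,0,0,-1]]' && python3 -m inch '[[0,0,0,-9.25,3.8,0,-1],[0,0,0,-9.25,3.8,0,-1],[0,0,0,-9.25,3.8,0,-1],[0,0,0,-9.25,3.8,0,-1],[0,0,0,-9.25,3.8,0,-1],[0,0,0,-9.25,3.8,0,-1],[0,0,0,-9.25,3.8,0,-1],[0,0,0,-9.25,3.8,0,-1],[0,0,0,0,0,0,-1]]'; python3 - <<'E'
from h import *
a=cam("scene");b=cam("side");save(a,"pics/a.png")
cv2.imwrite("pics/s2.png",np.hstack([a["color"][150:380,100:450],b["color"][80:310,100:450]])[:,:,::-1])
E
```

```text
t: 6.3
eef_pos: [646.7, -16.0, 229.7]
tcp_rot: [3.14, -0.0, 1.186]
ft_force: [-0.2, 0.3, -1.0]
opening: 0.397
t: 7.2
eef_pos: [571.4, 14.9, 228.9]
tcp_rot: [-3.141, -0.0, 1.186]
ft_force: [-0.6, -0.5, -0.7]
opening: 0.397
```

View pics/s2.png

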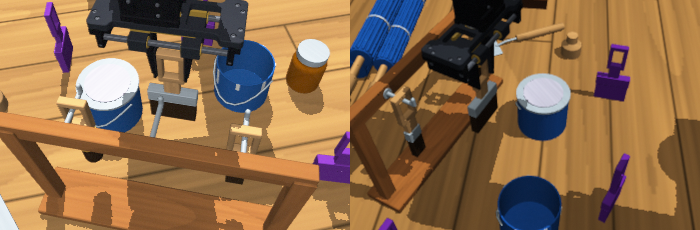

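The brush is held upright and off its hook, and the other two still hang. I'll raise it and go over the tin.

```bash
python3 -m inch '[[0,0,0,0,0,15,-1],[0,0,0,0,0,15,-1],[0,0,0,0,0,15,-1],[0,0,0,0,0,0,-1]]' && python3 -m inch '[[0,0,0,-11,17,0,-1],[0,0,0,-11,17,0,-1],[0,0,0,-11,17,0,-1],[0,0,0,-11,17,0,-1],[0,0,0,-11,17,0,-1],[0,0,0,-11,17,0,-1],[0,0,0,-11,17,0,-1],[0,0,0,-11,17,0,-1],[0,0,0,-10,19,0,-1],[0,0,0,0,0,0,-1]]'; python3 - <<'E'
from h import *
print(state()["eef_pos"])
ims=[]
for n in("scene","side"):
    c=cam(n); ims.append(c["color"][100:330,140:440])
    for t in ("broad_brush","open_tin"):
      for r in regions_of(t,n):
        p=pts(c,r["pixels"])
        if np.linalg.norm(np.median(p,0)[:2]-[473,170])>70: continue
        print(n,t,r["score"])
        bands=[(125,160),(160,200),(215,262)] if t[0]=="b" else [(91,100)]
        for lo,hi in bands:
            a=p[(p[:,2]>lo)&(p[:,2]<hi)&(np.linalg.norm(p[:,:2]-[473,170],axis=1)<70)]
            if len(a)>20: print(lo,len(a),a.mean(0).round(1),a[:,2].min().round(1),*[np.round(x,1) for x in cv2.minAreaRect(a[:,:2].astype(np.float32))])
            if t[0]=="o": print(cv2.fitEllipse(a[:,:2].astype(np.float32)))
cv2.imwrite("pics/s3.png",np.hstack(ims)[:,:,::-1])
E
```

```text
t: 7.7
eef_pos: [573.5, 14.1, 275.3]
tcp_rot: [3.138, -0.001, 1.186]
ft_force: [0.8, -0.2, -1.1]
opening: 0.402
t: 8.7
eef_pos: [472.4, 171.6, 273.3]
tcp_rot: [-3.141, 0.0, 1.189]
ft_force: [-0.3, 0.1, -1.9]
opening: 0.397
[472.36118368 171.61833927 273.25876843]
scene broad_brush 0.79
160 588 [480.4 168.  183.5] 164.8 [479.9 167.8] [70.8  5. ] 68.3
215 838 [479.2 167.6 233.3] 215.0 [475.3 169.3] [74.1 17.8] 68.1
scene open_tin 0.86
91 389 [476.3 168.7  94.6] 91.0 [474.4 168.2] [109.1 110.3] 15.1
((473.89739990234375, 167.70396423339844), (106.65873718261719, 106.93443298339844), 162.88705444335938)
side broad_brush 0.97
160 329 [475.2 182.1 183.3] 165.5 [470.6 174.7] [72.2 13.9] 57.1
215 605 [475.7 180.4 232.7] 215.0 [475.9 171.4] [74.7 17.3] 67.9
side open_tin 0.74
91 398 [470.3 181.6  94.9] 91.1 [472.9 174.3] [110.3 103.5] 17.5
((473.3182067871094, 171.7361602783203), (106.42420959472656, 106.79579162597656), 104.01634216308594)
```

View pics/s3.png

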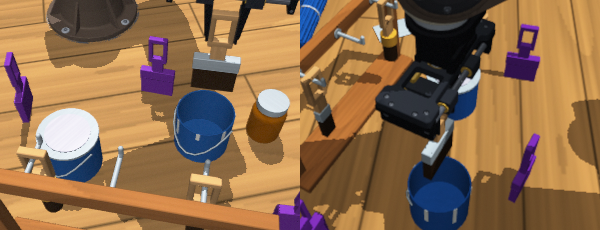

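The brush is upright and centred over the tin to within 2 mm, with the bristle end at z≈165 and the TCP at 273. The floor should therefore be met at TCP ≈112.

```bash
python3 -m inch '[[0,0,0,-1.5,-1,-20,-1],[0,0,0,0,0,-20,-1],[0,0,0,0,0,-20,-1],[0,0,0,0,0,-20,-1],[0,0,0,0,0,-20,-1],[0,0,0,0,0,-18,-1],[0,0,0,0,0,-15,-1],[0,0,0,0,0,-10,-1],[0,0,0,0,0,-8,-1],[0,0,0,0,0,0,-1]]' && python3 -m inch '[[0,0,0,0,0,-3,-1],[0,0,0,0,0,0,-1],[0,0,0,0,0,0,-1]]'
```

```text
t: 10.0
eef_pos: [472.8, 168.1, 122.0]
tcp_rot: [-3.141, 0.001, 1.185]
ft_force: [-0.3, 0.4, -1.5]
opening: 0.396
t: 10.3
eef_pos: [473.1, 168.4, 120.0]
tcp_rot: [3.141, -0.0, 1.186]
ft_force: [-0.4, -0.0, -1.3]
opening: 0.399
```

```bash
python3 -m inch '[[0,0,0,0,0,-3,-1],[0,0,0,0,0,-2,-1],[0,0,0,0,0,0,-1],[0,0,0,0,0,0,-1]]' && python3 -m inch '[[0,0,0,0,0,-1.5,-1],[0,0,0,0,0,0,-1],[0,0,0,0,0,0,-1]]'
```

```text
t: 10.7
eef_pos: [473.0, 168.4, 114.6]
tcp_rot: [-3.141, -0.0, 1.186]
ft_force: [0.1, -0.6, -0.3]
opening: 0.399
t: 11.0
eef_pos: [473.0, 168.3, 113.1]
tcp_rot: [-3.141, -0.0, 1.186]
ft_force: [0.0, 0.5, -1.7]
opening: 0.398
```

```bash
python3 -m inch '[[0,0,0,0,0,-1.5,-1],[0,0,0,0,0,0,-1],[0,0,0,0,0,0,-1]]'
```

```text
t: 11.3
eef_pos: [473.3, 168.5, 112.1]
tcp_rot: [3.141, -0.001, 1.186]
ft_force: [-0.5, -0.1, 5.8]
opening: 0.401
```

The force rose to about 7 N, so the bristles are on the floor. I'll release and rise.

```bash
python3 -m inch '[[0,0,0,0,0,0,0],[0,0,0,0,0,0,0.2],[0,0,0,0,0,0,0.4],[0,0,0,0,0,0,0.6],[0,0,0,0,0,0,0.8],[0,0,0,0,0,0,0.8],[0,0,0,0,0,0,0.8],[0,0,0,0,0,0,0.8]]' && python3 -m inch '[[0,0,0,0,0,10,0.8],[0,0,0,0,0,20,0.8],[0,0,0,0,0,30,0.8],[0,0,0,0,0,30,0.8],[0,0,0,0,0,30,0.8],[0,0,0,0,0,30,0.8],[0,0,0,0,0,30,0.8],[0,0,0,0,0,0,0.8],[0,0,0,0,0,0,0.8],[0,0,0,0,0,0,0.8]]'; sed -i 's/(650,-15)/(474,170)/; s/>225)/>120)/; s/<262)]$/<262)]/' m.py; python3 m.py; python3 - <<'E'
from h import *
ims=[cam(n)["color"][100:350,140:440] for n in("scene","side")]
cv2.imwrite("pics/s4.png",np.hstack(ims)[:,:,::-1])
E
```

```text
t: 12.1
eef_pos: [473.0, 168.3, 111.6]
tcp_rot: [-3.142, -0.0, 1.186]
ft_force: [-0.2, -0.5, -0.6]
opening: 0.898
t: 13.1
eef_pos: [472.5, 168.2, 291.0]
tcp_rot: [-3.141, 0.001, 1.186]
ft_force: [-0.5, 0.9, 0.1]
opening: 0.902
scene broad_brush 283 [478.1 165.1 149.9] [475.  166.4] [37.8 14.2] 68.1 164.5
   low 467 [493.6 169.4] [64.7 34.4] 13.4 95.0
scene narrow_brush 648 [691.2  81.1 237.1] [708.3  77.1] [36.5 56.6] 76.2 255.9
   low 107 [691.4  81.8] [25.7  7.2] 68.8 98.2
scene round_brush 702 [ 610.6 -118.7  226.9] [ 609.4 -120.8] [36.5 25.4] 46.9 256.2
   low 147 [ 618.5 -120. ] [ 6.  23.3] 3.9 98.6
tin ((473.02362060546875, 168.52630615234375), 56.660064697265625) ((473.90838623046875, 167.708251953125), (106.38545989990234, 106.94629669189453), 152.16946411132812)
bar 6240 ((657.7516479492188, -23.339218139648438), (386.33563232421875, 79.19444274902344), 68.01394653320312)
side narrow_brush 966 [686.7  90.8 198.1] [687.2  89.2] [34.  34.8] 25.2 256.5
   low 363 [685.2  90. ] [30.4 14.8] 42.1 96.7
side round_brush 813 [ 605.  -110.7  191.3] [ 605.2 -114.8] [33.8 31. ] 23.4 256.1
   low 317 [ 604.1 -108.7] [33.8 18.3] 15.0 99.1
tin ((472.8126525878906, 171.15744018554688), 56.235572814941406) ((473.2752685546875, 171.9333953857422), (106.28376770019531, 106.68072509765625), 112.64405822753906)
bar 2249 ((657.88525390625, -20.395858764648438), (386.3056945800781, 79.82682037353516), 68.08892822265625)
```

View pics/s4.png

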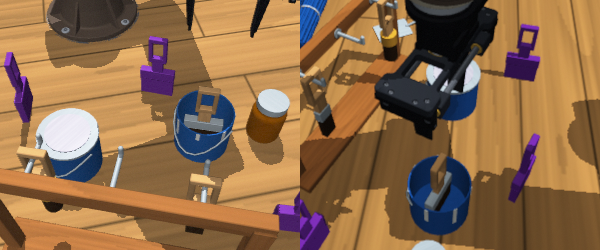

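The brush stands upright in the tin (scene crop ≈ (207,110)), its top near z 161–164, and the tin has not moved. The narrow and round brushes still hang and the gripper is clear.

```bash
python3 -c "
from cell import ticket,state
print(state()['t'],ticket.job_done())"
```

```text
the job is handed in; nothing more can be done
13.7 None
```

The broad brush is standing bristles down in the open tin, and the job was handed in at 13.7 s of the 38 s allowed.

I took the brush by its loop on the middle hook, lifted it about 24 mm and drew it about 80 mm clear of the stand. I then lowered it into the tin until the wrist force rose by about 7 N, at TCP z 112, which showed the bristles were on the floor. Only then did I let go.

**Last checks**
- **Brush:** it is upright and near the centre of the tin. Its top is at z of about 164, against 160 expected with the bristles on the floor. The cameras read 2 to 3 mm high, so this agrees.
- **Tin:** it has not moved; the shift measured is under 1 mm.
- **Other brushes:** the narrow and round brushes still hang on their hooks.
- **Gripper:** it is open, about 130 mm above the brush, and touching nothing.

In the last look the side camera's network did not report the broad brush, but it shows in that picture and the scene camera measured it. The two cameras differ by about 4 mm in y on the tin, so I used the mean. No check failed.

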